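# Clamp, shoot and unload solenoid valves at the camera station

### The job

Inspect the valves waiting in the steel tray: stand every one of them in a nest of the clamping fixture, press the red clamp lever down until it latches by itself, then press the yellow foot pedal right down to its stop for a moment to fire the camera while all the valves are clamped. Then let the pedal up, raise the clamp lever again, and stand all the valves upright, flat on the floor of the blue tray. Leave the other things on the bench where they are.

Things in the scene. Friction and masses are not known exactly. Their poses are not given: they have to be found in the camera images.
- valve_a: solenoid valve: silvery block 76 (x) x 56 (y) x 42 (z) mm, on the middle of its top a black square coil 36 x 36 mm (its sides parallel to the block's) from z = 42 to 78 mm, the place to take it, and a brass nut up to 88 mm; 0.3 to 0.55 kg. Origin: centre of the underside, z up; same after a half turn. Starts upright in the steel tray at any yaw; 2 or 3 are there, an absent one reads None
- valve_b: solenoid valve: silvery block 76 (x) x 56 (y) x 42 (z) mm, on the middle of its top a black square coil 36 x 36 mm (its sides parallel to the block's) from z = 42 to 78 mm, the place to take it, and a brass nut up to 88 mm; 0.3 to 0.55 kg. Origin: centre of the underside, z up; same after a half turn. Starts upright in the steel tray at any yaw; 2 or 3 are there, an absent one reads None
- valve_c: solenoid valve: silvery block 76 (x) x 56 (y) x 42 (z) mm, on the middle of its top a black square coil 36 x 36 mm (its sides parallel to the block's) from z = 42 to 78 mm, the place to take it, and a brass nut up to 88 mm; 0.3 to 0.55 kg. Origin: centre of the underside, z up; same after a half turn. Starts upright in the steel tray at any yaw; 2 or 3 are there, an absent one reads None
- nest1 (a point): nest 1, farthest from the lever: point on top of the fixture's 15 mm plate where the middle of a clamped valve lies; z up, x from clamp bar to fence. A valve stands here with its 76 mm length along x, either way round; any valve in any nest. With the lever up, the free length is from x = -52 (bar, 28 mm high) to +38.5 mm (fence, 30 mm high)
- nest2 (a point): nest 2, like nest 1 and 85 mm from it in -y. Blue dividers 28 mm high leave 64 mm in y for the 56 mm wide valve, centred on this point. A valve is best set down about 7 mm to the -x side of this point; closing the lever moves the bar 12.5 mm to +x and pushes the valves against the fence
- nest3 (a point): nest 3, like nests 1 and 2, 85 mm from nest 2 in -y, next to the lever
- fixture: clamping fixture, fixed to the bench: steel base plate 190 (x) x 360 (y) x 15 mm, three nests between blue dividers, a dark fence along the +x side, a clamp bar and cam shaft along the -x side, and the clamp lever with its red grip at the -y end. Origin: on the bench under the plate; x and y as the nests' x and y
- lever_grip (a point): middle of the lever's red grip (70 mm along the lever, 20 mm wide along the fixture's y, 20 mm thick), 130 mm from the lever's axis; the axis runs along the fixture's y, at fixture x = -75, y = -145, z = 42 mm, and the lever points from it to +x. 148 mm above the bench when up (lever's end 185 mm), 62 mm when latched; over 25 mm free beside the grip
- clamp_lever (a joint): angle of the clamp lever, rad: 0 up (0.96 rad above level), 0.80 down at its stop. An over-centre spring pushes it up (3 to 6 N at the grip) until about 0.64; beyond that the spring draws it to the stop and holds it. To open, take the grip and raise it with some 5 N past 0.64; the spring then carries it up. It cannot close on a valve that stands across a divider
- pedal_pad (a point): top face of the yellow tread of the foot switch, on its centre line 85 mm from the hinge, the place to press; about 61 mm above the bench when up, 19 mm lower at the stop. The tread is 72 mm wide and 112 mm long, between low grey side walls
- pedal (a joint): angle of the foot switch's hinged tread, rad: 0 up, 0.22 fully down at its stop. It springs back; at pedal_pad it takes about 5 N to start and 13 N to reach the stop
- footswitch: grey industrial foot switch standing fixed on the bench in front of the fixture, 150 (x) x 90 (y) mm, 46 mm high at its rear; yellow hinged tread. Origin: centre of the underside; the hinge is at its +x end and the tread's free end points to -x
- tray_steel: stainless tray with two wire handles, fixed, 325 (x) x 176 (y) x 40 mm outside, walls and floor 4 mm, holding the valves to be inspected. Origin: centre of the underside
- tray_blue: blue plastic tray with a black mat, fixed, 325 (x) x 176 (y) x 40 mm outside, walls and floor 4 mm, empty at the start; for inspected valves. Origin: centre of the underside. It may stand on either side of the fixture, the steel tray on the other
- ring_gauge: bystander, not part of the job, to be left where it is: steel ring 48 mm across, 16 mm high
- oil_can: bystander, not part of the job, to be left where it is: small white jar with a red cap, 44 mm across, 70 mm high
- marker: bystander, not part of the job, to be left where it is: black marker pen 120 mm long, lying
- wrench: bystander, not part of the job, to be left where it is: spanner lying behind the fixture
- mug: bystander, not part of the job, to be left where it is: blue mug 90 mm high
- cleaner: bystander, not part of the job, to be left where it is: green bottle 160 mm high
- plug_box: bystander, not part of the job, to be left where it is: small open yellow box
Mind the look-alikes: they are no part of the job. Leave any green or orange look-alike of the valve_a alone.

How it is judged:
On the way, in this order (a step that is already met when the one before it is completed fails the run):
1. every valve stands in a nest, lever still up (((x of valve_a in the frame of nest1 between -0.018 and 0.006 m and y of valve_a in the frame of nest1 between -0.008 and 0.008 m and z of valve_a in the frame of nest1 between -0.004 and 0.004 m and angle between the x axis of valve_a and the x axis of nest1, either way round below 0.2 rad) or (x of valve_a in the frame of nest2 between -0.018 and 0.006 m and y of valve_a in the frame of nest2 between -0.008 and 0.008 m and z of valve_a in the frame of nest2 between -0.004 and 0.004 m and angle between the x axis of valve_a and the x axis of nest2, either way round below 0.2 rad) or (x of valve_a in the frame of nest3 between -0.018 and 0.006 m and y of valve_a in the frame of nest3 between -0.008 and 0.008 m and z of valve_a in the frame of nest3 between -0.004 and 0.004 m and angle between the x axis of valve_a and the x axis of nest3, either way round below 0.2 rad)) and ((x of valve_b in the frame of nest1 between -0.018 and 0.006 m and y of valve_b in the frame of nest1 between -0.008 and 0.008 m and z of valve_b in the frame of nest1 between -0.004 and 0.004 m and angle between the x axis of valve_b and the x axis of nest1, either way round below 0.2 rad) or (x of valve_b in the frame of nest2 between -0.018 and 0.006 m and y of valve_b in the frame of nest2 between -0.008 and 0.008 m and z of valve_b in the frame of nest2 between -0.004 and 0.004 m and angle between the x axis of valve_b and the x axis of nest2, either way round below 0.2 rad) or (x of valve_b in the frame of nest3 between -0.018 and 0.006 m and y of valve_b in the frame of nest3 between -0.008 and 0.008 m and z of valve_b in the frame of nest3 between -0.004 and 0.004 m and angle between the x axis of valve_b and the x axis of nest3, either way round below 0.2 rad)) and ((x of valve_c in the frame of nest1 between -0.018 and 0.006 m and y of valve_c in the frame of nest1 between -0.008 and 0.008 m and z of valve_c in the frame of nest1 between -0.004 and 0.004 m and angle between the x axis of valve_c and the x axis of nest1, either way round below 0.2 rad) or (x of valve_c in the frame of nest2 between -0.018 and 0.006 m and y of valve_c in the frame of nest2 between -0.008 and 0.008 m and z of valve_c in the frame of nest2 between -0.004 and 0.004 m and angle between the x axis of valve_c and the x axis of nest2, either way round below 0.2 rad) or (x of valve_c in the frame of nest3 between -0.018 and 0.006 m and y of valve_c in the frame of nest3 between -0.008 and 0.008 m and z of valve_c in the frame of nest3 between -0.004 and 0.004 m and angle between the x axis of valve_c and the x axis of nest3, either way round below 0.2 rad)) and value of joint clamp_lever below 0.1 rad), for 0.2 s.
2. the clamp lever is latched down with every valve in its nest (((x of valve_a in the frame of nest1 between -0.018 and 0.006 m and y of valve_a in the frame of nest1 between -0.008 and 0.008 m and z of valve_a in the frame of nest1 between -0.004 and 0.004 m and angle between the x axis of valve_a and the x axis of nest1, either way round below 0.2 rad) or (x of valve_a in the frame of nest2 between -0.018 and 0.006 m and y of valve_a in the frame of nest2 between -0.008 and 0.008 m and z of valve_a in the frame of nest2 between -0.004 and 0.004 m and angle between the x axis of valve_a and the x axis of nest2, either way round below 0.2 rad) or (x of valve_a in the frame of nest3 between -0.018 and 0.006 m and y of valve_a in the frame of nest3 between -0.008 and 0.008 m and z of valve_a in the frame of nest3 between -0.004 and 0.004 m and angle between the x axis of valve_a and the x axis of nest3, either way round below 0.2 rad)) and ((x of valve_b in the frame of nest1 between -0.018 and 0.006 m and y of valve_b in the frame of nest1 between -0.008 and 0.008 m and z of valve_b in the frame of nest1 between -0.004 and 0.004 m and angle between the x axis of valve_b and the x axis of nest1, either way round below 0.2 rad) or (x of valve_b in the frame of nest2 between -0.018 and 0.006 m and y of valve_b in the frame of nest2 between -0.008 and 0.008 m and z of valve_b in the frame of nest2 between -0.004 and 0.004 m and angle between the x axis of valve_b and the x axis of nest2, either way round below 0.2 rad) or (x of valve_b in the frame of nest3 between -0.018 and 0.006 m and y of valve_b in the frame of nest3 between -0.008 and 0.008 m and z of valve_b in the frame of nest3 between -0.004 and 0.004 m and angle between the x axis of valve_b and the x axis of nest3, either way round below 0.2 rad)) and ((x of valve_c in the frame of nest1 between -0.018 and 0.006 m and y of valve_c in the frame of nest1 between -0.008 and 0.008 m and z of valve_c in the frame of nest1 between -0.004 and 0.004 m and angle between the x axis of valve_c and the x axis of nest1, either way round below 0.2 rad) or (x of valve_c in the frame of nest2 between -0.018 and 0.006 m and y of valve_c in the frame of nest2 between -0.008 and 0.008 m and z of valve_c in the frame of nest2 between -0.004 and 0.004 m and angle between the x axis of valve_c and the x axis of nest2, either way round below 0.2 rad) or (x of valve_c in the frame of nest3 between -0.018 and 0.006 m and y of valve_c in the frame of nest3 between -0.008 and 0.008 m and z of valve_c in the frame of nest3 between -0.004 and 0.004 m and angle between the x axis of valve_c and the x axis of nest3, either way round below 0.2 rad)) and value of joint clamp_lever above 0.75 rad), for 0.3 s.
3. the pedal is down at its stop while every valve is clamped (all of step 2 and value of joint pedal above 0.205 rad), for 0.2 s.
4. the pedal is up again and the clamp lever is raised (value of joint clamp_lever below 0.1 rad and value of joint pedal below 0.03 rad), for 0.2 s.
At the end, for the whole second after the job is handed in: Every valve stands upright (within 0.12 rad) and at rest on the floor of the blue tray (origin within 140 mm of the tray's centre along its x, 65 mm along its y, less than 12 mm above its underside), the clamp lever is up (below 0.10 rad) and the pedal is up (below 0.03 rad) (all of step 4 and x of valve_a in the frame of tray_blue between -0.14 and 0.14 m and y of valve_a in the frame of tray_blue between -0.065 and 0.065 m and z of valve_a in the frame of tray_blue between 0 and 0.012 m and angle between each of valve_a, valve_b, valve_c's own z axis and vertical below 0.12 rad and linear speed of each of valve_a, valve_b, valve_c below 0.03 m/s and x of valve_b in the frame of tray_blue between -0.14 and 0.14 m and y of valve_b in the frame of tray_blue between -0.065 and 0.065 m and z of valve_b in the frame of tray_blue between 0 and 0.012 m and x of valve_c in the frame of tray_blue between -0.14 and 0.14 m and y of valve_c in the frame of tray_blue between -0.065 and 0.065 m and z of valve_c in the frame of tray_blue between 0 and 0.012 m); the robot touches nothing.
It fails at once if a bystander is moved by more than 40 mm (distance of any of ring_gauge, oil_can, marker, wrench, mug, cleaner, plug_box from where it was at the start of the episode above 0.04 m).
Of valve_a, valve_b, valve_c only 2 to 3 are there at a start; the rules pass over those that are not, and their reading is None.
At some moment in a run one of valve_a, valve_b, valve_c may be knocked a few centimetres aside while the robot is not near it.
It also fails if it takes over 210 s, if anything falls off the work surface, if the arm or the gripper's body presses on something with over 40 N, if the wrist force passes 120 N, or if a joint passes its speed limit or range.

### The arm

A 6-joint arm with a two-finger parallel gripper is mounted at the origin on the work surface. World frame = base frame: x ahead of the robot, y to its left, z up, the work surface at z = 0. Lengths are in m, angles in rad, forces in N, time in s.
With the tool pointing down it reaches from about 0.25 to 0.775 m from the base axis. Payload 4 kg.
Tool frame: the origin (TCP) lies on the centre line of the jaws, within the pads' length; the fingertips stand robot.tips_ahead ahead of it and the grasp point (between the pads) lies 8 mm behind it (robot.tips_ahead is the distance from the TCP to the fingertips, in m); z points along the fingers, y is the line along which they close (so a half turn about z gives the same grasp; the last joint's range is limited). The gripper opens to 94 mm and grips with 3 to 60 N. Pads are 16 mm wide; open, the fingers measure 119 mm over their backs; the gripper's body (75 mm by 177 mm) begins 78 mm behind the grasp point.
Start: joints at [-1.382, 0.087, 1.371, -0, 1.684, -0.103], TCP at [0.158, -0.527, 0.217] pointing down, gripper open.
Joint ranges: [-3.1, 3.1], [-0.76, 2.03], [0.27, 2.55], [-1.08, 4.22], [0.17, 2.65], [-2.57, 2.57]. Speed limits (rad/s): [2.79, 2.79, 3.14, 3.14, 3.14, 3.14].

### API

Orientations are given as [roll, pitch, yaw] about the fixed x, y, z axes, in that order (R = Rz(yaw) Ry(pitch) Rx(roll)).
In Python, from bench import robot, snapshot, close_job, spotter gives the robot as it stands. The module is installed in compiled form; this text tells all that it offers.
- The arm moves only by the tool servo_tool, never from a script. Its argument "commands" is one flat list of numbers, 7 for each row, row after row: the shift along the tool's x, y, z in m, then the turn, a rotation vector about the tool's x, y, z in degrees, then the finger opening in m, from 0 to 0.094. In form: [x, y, z, ax, ay, az, grip, x, y, z, ax, ay, az, grip, ...]. A call has 1 to 10 rows; each row is the pose to reach, as a shift and turn from the pose commanded when the call began, along the tool's axes at that moment; what a row does not reach only later rows make up. A row lasts 1/8 s, in which the tool goes at most 62.5 mm and 10.7 degrees, less where a joint would pass 70% of its speed; a pose out of reach is approached as far as the arm can. A call with a gripper value outside its range is refused whole. The fingers move at their own pace and stop on an object; the grip force is fixed at half the most. Time passes only in rows, so rows that repeat a pose let the fingers close. It gives the time, the measured TCP pose, the force, the opening and the grip force at its end, in the units of the state.
- robot.get_obs(): the state, without advancing time (a new reading comes with each control period).
- snapshot(name): name is "side" or "top"; returns a dict with "img" (420x560x3 uint8, blue, green, red), "camera_matrix" (3x3 intrinsics, pixels), "extrinsics" (4x4, takes a point from camera to world coordinates). Camera axes: x right, y down, z forward; pixel columns grow to the right and rows downward; lengths in m; the calibration is good to about 2 mm. A picture is of the moment at which its call begins. There is no depth.
- close_job(): hands the job in; it is judged then, once.
Trained networks look in a picture, given as the dict that the camera call returned (one of the last four; its "shot" number tells which), for a name from the list of things; names that differ only in an ending like _2 or _b are one class to them, and where a whole thing is asked for, a point or a joint stands for the part that bears it (a point fixed in the world has none). Each returns a list of dicts, best first, with "conf" (0 to 1); they miss things now and then, are a little off and sometimes report something else, mostly with a low value. They report only what shows in the picture. A call takes as long as a camera call. They do not tell look-alikes from the thing itself.
- spotter.trace(name, picture): "region" (420x560 bool, what is visible of it) and "box" ([left, top, width, height] in pixels, round what is visible of it).
The state is a dict: "time": time; "joint_positions": joint angles; "qvel": joint speeds; "joint_torque": joint torques, N m; "tool_pos": TCP position; "ee_rot": TCP orientation; "wrist_force": force on the tool from outside, world axes, zero at the start; "wrist_torque": the same for the moment, N m; "width": finger opening in m; "finger_force": force on a finger pad.
Only numpy, scipy, OpenCV 4.12 (cv2) and the standard library are available. Lean on these libraries where they do the work, as an engineer would, in place of code of your own. Each camera call takes 0.05 s, during which the arm holds its last target. There are 200 camera calls.

## Working session

There is one attempt and no reset: what is moved stays moved. The work goes in short steps, Python scripts to look and compute and a tool call to move; the robot and the scene stay as the last step left them, time stands still between calls to the robot, and variables do not carry over. Pictures are saved under pics/ and viewed, at most 14 in all, crops included, and the job is handed in when it is done.

Besides the shell and the picture viewer there is one more tool, called after "Emit:" as name(argument=value, ...) on one line, values as JSON. servo_tool: Moves the arm, as the interface text tells. Its arguments: {"type":"object","properties":{"commands":{"type":"array","items":{"type":"number"}}},"required":["commands"]}

```bash
mkdir -p pics; python3 - <<'E'
from bench import robot, snapshot, spotter
import cv2, numpy as np
o=robot.get_obs(); print(o['time'],o['tool_pos'],o['ee_rot'],o['width'],robot.tips_ahead)
for n in('top','side'):
    s=snapshot(n); cv2.imwrite(f'pics/{n}0.png',s['img']); np.savez(f'{n}0.npz',K=s['camera_matrix'],E=s['extrinsics'],img=s['img'])
    print(n,s['camera_matrix'].round(1).tolist(),s['extrinsics'].round(3).tolist())
    for t in('valve_a','fixture','footswitch','tray_steel','tray_blue','lever_grip','pedal_pad'):
        try: print(t,[(round(float(d['conf']),2),d['box']) for d in spotter.trace(t,s)])
        except Exception as e: print(t,e)
E
```

```text
0.0 [ 0.15809983 -0.52623809  0.21530106] [-3.13940290e+00 -1.88708906e-04  2.91758428e-01] 0.09432070371874954 0.011
top [[432.6, 0.0, 276.9], [0.0, 432.6, 203.4], [0.0, 0.0, 1.0]] [[0.001, -0.989, 0.149, 0.282], [-1.0, -0.003, -0.011, 0.048], [0.011, -0.149, -0.989, 1.452], [0.0, 0.0, 0.0, 1.0]]
valve_a [(0.92, [161.6, 161.3, 30.3, 23.0]), (0.9, [137.0, 270.0, 26.7, 23.2]), (0.61, [176.2, 283.3, 22.4, 28.7]), (0.59, [163.0, 219.9, 26.8, 19.3])]
fixture [(0.89, [236.1, 139.5, 112.9, 59.2])]
footswitch [(0.71, [275.4, 209.3, 50.8, 32.7])]
tray_steel [(0.98, [149.8, 153.1, 58.5, 98.9]), (0.23, [307.7, 117.0, 45.5, 12.3])]
tray_blue [(0.52, [237.7, 139.5, 107.6, 62.1])]
lever_grip [(0.86, [243.5, 154.8, 98.4, 44.7])]
pedal_pad [(0.69, [288.1, 213.2, 33.4, 27.5])]
side [[498.0, 0.0, 281.8], [0.0, 498.0, 211.3], [0.0, 0.0, 1.0]] [[-0.751, -0.464, 0.47, -0.109], [-0.661, 0.512, -0.549, 0.735], [0.014, -0.723, -0.691, 1.011], [0.0, 0.0, 0.0, 1.0]]
valve_a [(0.92, [218.3, 381.3, 42.1, 38.7]), (0.85, [276.6, 357.9, 41.0, 47.8]), (0.68, [140.9, 272.7, 30.8, 37.3]), (0.65, [192.1, 314.1, 39.8, 48.5]), (0.29, [284.0, 121.2, 25.0, 35.8])]
fixture [(0.93, [192.8, 140.7, 133.6, 123.1])]
footswitch [(0.59, [289.4, 208.6, 59.4, 58.0]), (0.23, [303.4, 206.7, 36.9, 35.5])]
tray_steel [(0.75, [109.6, 248.7, 151.5, 133.7])]
tray_blue [(0.72, [303.8, 130.5, 89.6, 76.2])]
lever_grip [(0.8, [240.3, 141.6, 83.3, 106.3])]
pedal_pad [(0.88, [301.9, 206.5, 42.5, 36.0])]
```

```bash
python3 - <<'E'
import cv2
a=cv2.imread('pics/top0.png'); cv2.imwrite('pics/top0c.png',cv2.resize(a[90:330,110:430],None,fx=2.5,fy=2.5,interpolation=cv2.INTER_CUBIC))
a=cv2.imread('pics/side0.png'); cv2.imwrite('pics/side0c.png',cv2.resize(a[100:420,90:420],None,fx=1.85,fy=1.85,interpolation=cv2.INTER_CUBIC))
E
```

```text
(no output)
```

View pics/top0c.png

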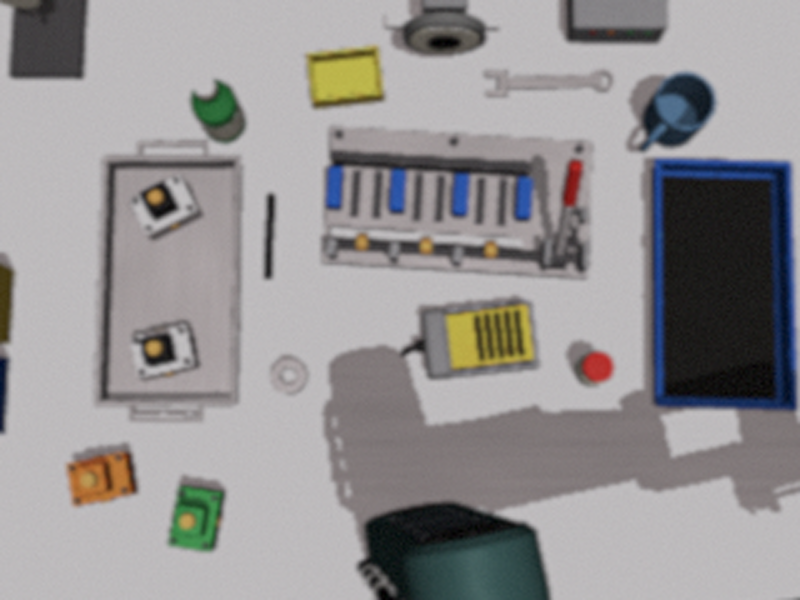

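View pics/side0c.png

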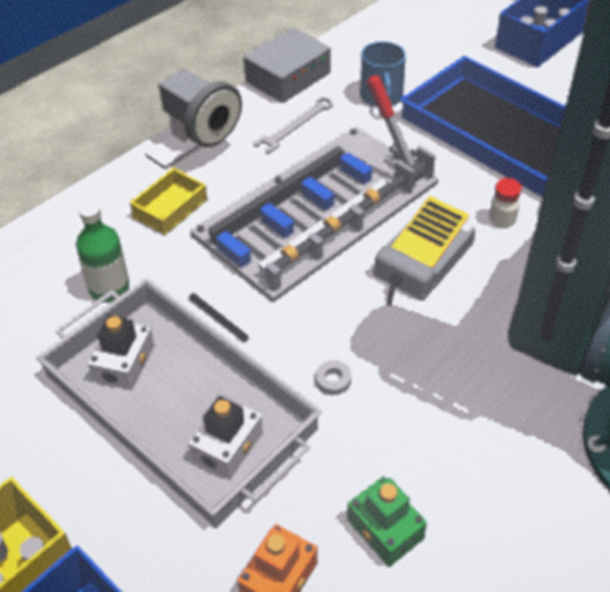

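The top view shows two real valves in the steel tray (raw px about (174,170) and (174,230)). The blue tray is on the right and the lever is up at the right end of the fixture. The pedal hinge is at the left end of the foot switch, and the green and orange look-alikes lie outside the tray.

```bash
python3 - <<'E'
import cv2
f=lambda n,x,y,w,h,k:cv2.imwrite(f'pics/{n}z.png',cv2.resize(cv2.imread(f'pics/{n}0.png')[y:y+h,x:x+w],None,fx=k,fy=k,interpolation=cv2.INTER_CUBIC))
f('top',230,135,125,100,6); f('side',185,130,150,140,4.25)
E
```

```text
(no output)
```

View pics/topz.png

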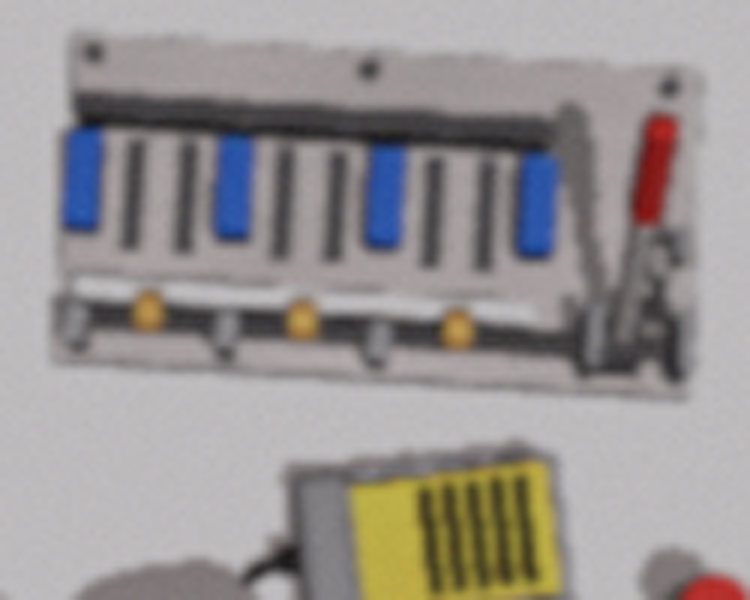

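View pics/sidez.png

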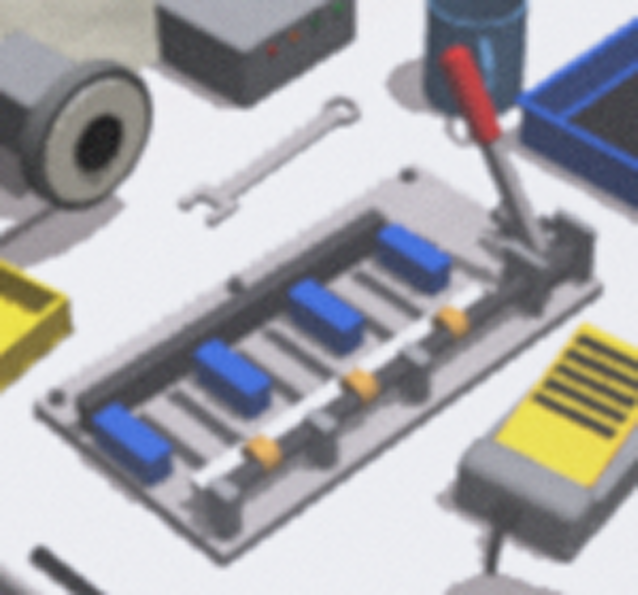

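```bash
cat > h.py <<'E'
import numpy as np, cv2
from scipy.optimize import least_squares, minimize
from scipy.spatial.transform import Rotation as Ro
def cam(n):
    d=np.load(n+'0.npz'); return d['K'],d['E']
CT,CS=cam('top'),cam('side')
def proj(c,P):
    K,E=c; p=(np.asarray(P,float)-E[:3,3])@E[:3,:3]; q=p@K.T; return q[:,:2]/q[:,2:]
def onz(c,uv,z):
    K,E=c; r=np.c_[uv,np.ones(len(uv))]@np.linalg.inv(K).T@E[:3,:3].T; t=(z-E[2,3])/r[:,2]; return E[:3,3]+r*t[:,None]
def tri(a,b):
    f=lambda p:np.r_[(proj(CT,[p])-a).ravel(),(proj(CS,[p])-b).ravel()]
    r=least_squares(f,[.5,0,.03]); return r.x, np.abs(r.fun).max()
def place(P,x,y,yaw,z=0):
    c,s=np.cos(yaw),np.sin(yaw); P=np.asarray(P,float); return np.c_[x+c*P[:,0]-s*P[:,1],y+s*P[:,0]+c*P[:,1],z+P[:,2]]
def rows(target,yaw=None):
    """shift and turn in the tool frame from the measured pose to a tool-down pose"""
    from bench import robot
    o=robot.get_obs(); R=Ro.from_euler('xyz',o['ee_rot']); d=R.inv().apply(np.array(target)-o['tool_pos'])
    y0=o['ee_rot'][2]; yaw=y0 if yaw is None else yaw
    w=(R.inv()*Ro.from_euler('xyz',[np.pi,0,yaw])).as_rotvec(degrees=True)
    return d.round(4),w.round(1)
E
cat > m1.py <<'E'
from h import *
from bench import snapshot, spotter
zt=lambda a:np.array(a)/6+[230-.4,135-.4]; zs=lambda a:np.array(a)/4.25+[185-.4,130-.4]
# fixture
ct=zt([(72,33),(705,68),(690,398),(52,360)]); cs=zs([(38,408),(600,288),(222,560)])
PL=[(.095,.18,0),(.095,-.18,0),(-.095,-.18,0),(-.095,.18,0)]
def f(p):
    Q=place(PL,p[0],p[1],p[2],p[3]); return np.r_[(proj(CT,Q)-ct).ravel(),(proj(CS,Q[[0,2,3]])-cs).ravel()]
r=least_squares(f,[.6,0,-.05,.015]); print('plate x,y,yaw,z',r.x.round(4),'res',r.fun.round(1))
x,y,w,_=r.x
for a,b in zip([(82,178),(234,188),(386,197),(537,205)],[(132,433),(231,367),(326,305),(415,248)]):
    p,e=tri(zt([a])[0],zs([b])[0]); q=place([(p-[x,y,0])],0,0,-w)[0]; print('div',p.round(4),'fix frame',q.round(4),round(e,2))
print('grip',tri(zt([(655,170)])[0],zs([(470,95)])[0]))
# valves
B=[(sx*.038,sy*.028,z) for sx in(1,-1) for sy in(1,-1) for z in(0,.042)]
C=[(sx*.018,sy*.018,z) for sx in(1,-1) for sy in(1,-1) for z in(.042,.078)]
N=[(.011*np.cos(t),.011*np.sin(t),.088) for t in np.arange(0,6.2,.5)]
S={n:snapshot(n) for n in('top','side')}
def mask(c,p):
    m=np.zeros((420*4,560*4),np.uint8)
    for G in(B,C,N+[q for q in C if q[2]>.07]): cv2.fillConvexPoly(m,cv2.convexHull((proj(c,place(G,*p))*4+1.5).round().astype(np.int32)),1)
    return cv2.resize(m.astype(np.float32),(560,420),interpolation=cv2.INTER_AREA)
T={n:[d for d in spotter.trace('valve_a',S[n])] for n in S}
for a0 in ((161,161),(163,220)):
    x0=onz(CT,[np.array(a0)+[13,11]],.04)[0]
    q=proj(CS,[x0])[0]
    rt=min(T['top'],key=lambda d:np.hypot(d['box'][0]-a0[0],d['box'][1]-a0[1])); rs=min(T['side'],key=lambda d:np.hypot(d['box'][0]+d['box'][2]/2-q[0],d['box'][1]+d['box'][3]/2-q[1]))
    print(rt['box'],rs['box'],q.round())
    def cost(p): return sum(np.abs(mask(c,p)-d['region']).sum() for c,d in((CT,rt),(CS,rs)))
    best=min((minimize(cost,[x0[0],x0[1],k,.004],method='Nelder-Mead',options=dict(initial_simplex=np.array([[x0[0],x0[1],k,.004]]*5)+np.vstack([np.zeros(4),np.diag([.006,.006,.25,.006])]),maxiter=250)) for k in np.arange(0,3.1,.39)),key=lambda r:r.fun)
    print('valve',best.x.round(4),best.fun,rt['region'].sum(),rs['region'].sum())
    # brass nut
    pts=[]
    for c,n in((CT,'top'),(CS,'side')):
        h=cv2.cvtColor(S[n]['img'],cv2.COLOR_BGR2HSV); m=(mask(c,best.x)>.5)&(abs(h[...,0].astype(int)-18)<10)&(h[...,1]>90)&(h[...,2]>90)
        k,l,st,ce=cv2.connectedComponentsWithStats(m.astype(np.uint8)); j=[i for i in range(1,k) if st[i,4]>5]; i=min(j,key=lambda i:np.hypot(*(ce[i]-proj(c,place([(0,0,.086)],*best.x))[0]))); pts.append(ce[i])
    print('nut',tri(*pts))
# blue tray
c=np.array([(650,160),(790,160),(797,408),(655,403)])/2.5+[110,90]; print('blue rim',onz(CT,c,.04)[:,:2].round(3).tolist())
# tread
for n,C_ in(('top',CT),('side',CS)):
    h=cv2.cvtColor(S[n]['img'],cv2.COLOR_BGR2HSV); m=np.zeros((420,560),np.uint8); d=spotter.trace('footswitch',S[n])[0]['box']; l,t,a,b=map(int,d)
    m[t-4:t+b+4,l-4:l+a+4]=1; m&=((abs(h[...,0].astype(int)-27)<8)&(h[...,1]>100)).astype(np.uint8); m=cv2.morphologyEx(m,cv2.MORPH_CLOSE,np.ones((5,5)))
    k=cv2.findContours(m,0,2)[0]; k=max(k,key=cv2.contourArea); print(n,cv2.approxPolyDP(k,3,True).reshape(-1,2).tolist())
E
python3 m1.py
```

```text
plate x,y,yaw,z [ 0.6155 -0.0221 -0.0551  0.0101] res [ 0.5 -0.2 -0.7  0.  -0.  -0.6 -0.  -0.4 -1.2 -0.3  1.4 -0.   0.7  0.6]
div [0.627  0.1457 0.0447] fix frame [0.0022 0.1682 0.0447] 0.33
div [0.622  0.0616 0.0453] fix frame [0.0019 0.0839 0.0453] 0.48
div [ 0.6167 -0.0231  0.046 ] fix frame [ 0.0012 -0.0009  0.046 ] 0.38
div [ 0.6119 -0.1075  0.0454] fix frame [ 0.0011 -0.0855  0.0454] 0.17
grip (array([ 0.60626793, -0.15596675,  0.15304783]), np.float64(0.5036554008931375))
[159.8, 160.5, 33.0, 25.9] [136.0, 273.0, 37.9, 36.2] [154. 289.]
valve [0.6013 0.3721 2.0788 0.0049] 136.4375 454 989
nut (array([0.60100973, 0.37193668, 0.09331765]), np.float64(0.2958987724261135))
[162.4, 218.5, 26.4, 22.4] [190.8, 313.0, 43.1, 46.5] [214. 333.]
valve [0.4062 0.3661 1.819  0.007 ] 104.8125 492 1159
nut (array([0.40615044, 0.36606849, 0.09317866]), np.float64(0.13112652163181338))
blue rim [[0.664, -0.281], [0.665, -0.47], [0.332, -0.462], [0.339, -0.277]]
top [[320, 212], [289, 216], [291, 237], [322, 233]]
side [[322, 206], [302, 233], [324, 243], [342, 216]]
```

```bash
python3 - <<'E'
from h import *
zt=lambda a:np.array(a)/6+[230-.4,135-.4]; W=-.057
bar=onz(CT,zt([(75,280),(300,294),(535,308)]),.043); fen=onz(CT,zt([(75,125),(300,135),(550,146)]),.045)
o=np.array([.6155,-.0221,0]); L=lambda P:place(P-o,0,0,-W).round(4)
print('bar',L(bar)[:,:2].tolist(),'fence',L(fen)[:,:2].tolist())
bar=onz(CS,np.array([(210,488),(485,293)])/4.25+[184.6,129.6],.043);print('bar side',L(bar)[:,:2].tolist())
D=np.array([[.627,.1457,0],[.622,.0616,0],[.6167,-.0231,0],[.6119,-.1075,0]]);print('div',L(D)[:,:2].tolist())
t=[tri(np.array(a)+.0,np.array(b)) for a,b in zip([(320,212),(289,216),(291,237),(322,233)],[(322,206),(302,233),(324,243),(342,216)])]
for p,e in t: print(p.round(4),round(e,2))
print(rows([.601,.372,.27],.508))
E
```

```text
bar [[-0.0567, 0.1673], [-0.057, 0.0427], [-0.057, -0.0875]] fence [[0.0307, 0.1733], [0.0327, 0.0479], [0.0349, -0.0916]]
bar side [[-0.066, 0.1638], [-0.0624, -0.088]]
div [[0.0019, 0.1682], [0.0017, 0.0839], [0.0013, -0.0009], [0.0013, -0.0855]]
[ 0.4639 -0.1061  0.0665] 0.19
[ 0.4531 -0.007   0.0425] 0.06
[ 0.3837 -0.0132  0.0485] 0.01
[ 0.3972 -0.1107  0.0678] 0.62
(array([ 0.6826, -0.7333, -0.0535]), array([  0. ,   0. , -12.4]))
```

Emit:
servo_tool(commands=[0,0,-0.055,0,0,0,0.08])

```text
time: 1.23
tool_pos: [0.1575, -0.5233, 0.2646]
ee_rot: [-3.126, -0.002, 0.292]
wrist_force: [0.2, -1.1, 0.5]
width: 0.0869
finger_force: 0.0
```

Emit:
servo_tool(commands=[0.04,-0.043,0,0,0,0,0.08,0.08,-0.086,0,0,0,-3,0.08,0.12,-0.129,0,0,0,-6,0.08,0.16,-0.172,0,0,0,-8,0.08,0.2,-0.215,0,0,0,-10,0.08,0.24,-0.258,0,0,0,-12.4,0.08,0.28,-0.301,0,0,0,-12.4,0.08,0.32,-0.344,0,0,0,-12.4,0.08,0.36,-0.387,0,0,0,-12.4,0.08,0.4,-0.43,0,0,0,-12.4,0.08])

```text
time: 2.48
tool_pos: [0.4181, 0.002, 0.2718]
ee_rot: [3.14, -0.001, 0.508]
wrist_force: [0.4, 0.4, -0.3]
width: 0.0805
finger_force: 0.0
```

```bash
python3 -c "
from h import *
print(rows([.601,.372,.2],.508))"
```

```text
(array([ 0.3397, -0.2343,  0.0719]), array([ 0.1, -0.1,  0. ]))
```

Emit:
servo_tool(commands=[0.05,-0.034,0,0,0,0,0.08,0.1,-0.068,0,0,0,0,0.08,0.15,-0.102,0,0,0,0,0.08,0.2,-0.137,0,0,0,0,0.08,0.25,-0.172,0.0,0,0,0,0.08,0.3,-0.206,0.03,0,0,0,0.08,0.34,-0.234,0.07,0,0,0,0.08,0.34,-0.234,0.072,0,0,0,0.08,0.34,-0.234,0.072,0,0,0,0.08])

```text
time: 3.6
tool_pos: [0.6005, 0.3696, 0.1987]
ee_rot: [3.141, 0.002, 0.508]
wrist_force: [0.1, 0.1, 0.2]
width: 0.0802
finger_force: 0.0
```

```bash
cat > m2.py <<'E'
# re-measure the valve nuts (brass blobs) near given places
from h import *
from bench import snapshot
import sys
def nut(S,g,z=.092):
    out=[]
    for c,n in((CT,'top'),(CS,'side')):
        h=cv2.cvtColor(S[n]['img'],cv2.COLOR_BGR2HSV); m=((abs(h[...,0].astype(int)-18)<10)&(h[...,1]>90)&(h[...,2]>90)).astype(np.uint8)
        k,l,st,ce=cv2.connectedComponentsWithStats(m); j=[i for i in range(1,k) if 5<st[i,4]<250]; q=proj(c,[[*g,z]])[0]
        i=min(j,key=lambda i:np.hypot(*(ce[i]-q)))
        if np.hypot(*(ce[i]-q))>20: return n+' not seen'
        out.append(ce[i])
    p,e=tri(*out); return p.round(4),round(e,2)
if __name__=='__main__':
    S={n:snapshot(n) for n in('top','side')}
    for a in sys.argv[1:]:
        if ',' in a: print(a,nut(S,[float(v) for v in a.split(',')]))
        else:
            for n in S: cv2.imwrite(f'pics/{a}_{n}.png',S[n]['img'])
E
python3 m2.py .601,.372 .406,.366; python3 -c "
from h import *
print(rows([.601,.372,.061],.508))"
```

```text
.601,.372 top not seen
.406,.366 top not seen
(array([ 0.0006, -0.0027,  0.1413]), array([ 0. , -0.2, -0.1]))
```

Emit:
servo_tool(commands=[0,-0.002,0.05,0,0,0,0.08,0,-0.002,0.1,0,0,0,0.08,0,-0.002,0.13,0,0,0,0.08,0,-0.002,0.14,0,0,0,0.08,0,-0.002,0.14,0,0,0,0.08,0,-0.002,0.14,0,0,0,0.03,0,-0.002,0.14,0,0,0,0.03,0,-0.002,0.14,0,0,0,0.03,0,-0.002,0.14,0,0,0,0.03,0,-0.002,0.14,0,0,0,0.03])

```text
time: 4.95
tool_pos: [0.5997, 0.3719, 0.0594]
ee_rot: [-3.141, 0.0, 0.508]
wrist_force: [0.6, 0.1, -0.2]
width: 0.0361
finger_force: 29.8
```

Emit:
servo_tool(commands=[0,0,-0.03,0,0,0,0.03,0,0,-0.08,0,0,0,0.03,0,0,-0.13,0,0,0,0.03,-0.02,0.04,-0.15,0,0,-9,0.03,-0.04,0.08,-0.15,0,0,-18,0.03,-0.06,0.12,-0.15,0,0,-27,0.03,-0.08,0.16,-0.15,0,0,-36,0.03,-0.1,0.2,-0.15,0,0,-46,0.03,-0.12,0.239,-0.15,0,0,-55,0.03,-0.12,0.239,-0.15,0,0,-57.6,0.03])

```text
time: 6.2
tool_pos: [0.6107, 0.1009, 0.2076]
ee_rot: [-3.138, 0.002, 1.511]
wrist_force: [-0.5, 1.0, -3.7]
width: 0.0355
finger_force: 30.0
```

Emit:
servo_tool(commands=[0,0,0,0,0,0,0.03,0,0,0,0,0,0,0.03])

```text
time: 6.45
tool_pos: [0.6109, 0.105, 0.2085]
ee_rot: [-3.14, 0.0, 1.514]
wrist_force: [-0.9, 1.0, -4.7]
width: 0.0352
finger_force: 30.0
```

```bash
python3 m2.py .406,.366 .6107,.1044 n1; python3 -c "
from h import *
print(rows([.6107,.1044,.0714],1.514))"
```

```text
.406,.366 (array([0.406 , 0.3661, 0.0933]), np.float64(0.18))
.6107,.1044 top not seen
(array([-0.0008, -0.0002,  0.1375]), array([-0.1,  0. ,  0. ]))
```

Emit:
servo_tool(commands=[-0.001,0,0.04,0,0,0,0.03,-0.001,0,0.08,0,0,0,0.03,-0.001,0,0.1,0,0,0,0.03,-0.001,0,0.115,0,0,0,0.03,-0.001,0,0.125,0,0,0,0.03,-0.001,0,0.132,0,0,0,0.03,-0.001,0,0.137,0,0,0,0.03,-0.001,0,0.137,0,0,0,0.03])

```text
time: 7.55
tool_pos: [0.6113, 0.1035, 0.0725]
ee_rot: [3.141, 0.0, 1.513]
wrist_force: [0.5, 0.6, -4.4]
width: 0.0357
finger_force: 30.0
```

```bash
python3 m2.py n2 ;python3 - <<'E'
import cv2,numpy as np
f=lambda n,x,y,w,h,k:cv2.resize(cv2.imread(f'pics/n2_{n}.png')[y:y+h,x:x+w],None,fx=k,fy=k,interpolation=cv2.INTER_CUBIC)
cv2.imwrite('pics/n2.png',np.hstack([f('top',225,130,95,100,4.0),f('side',190,160,100,100,4.0)]))
E
```

```text
(no output)
```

View pics/n2.png

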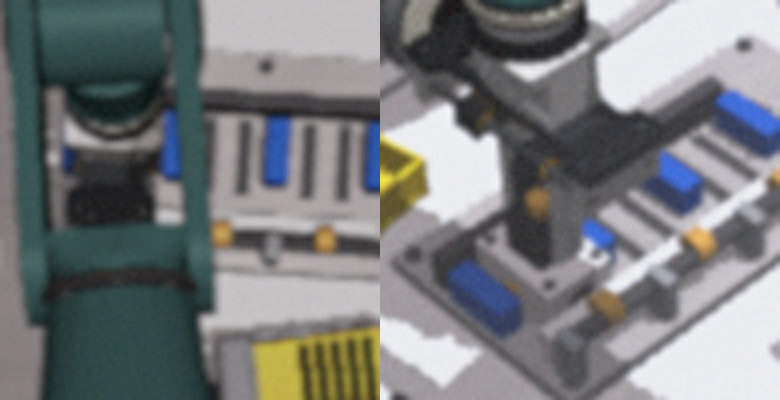

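The side crop shows the valve between dividers 1 and 2, just above the plate with no overlap. I'll lower it 1–2 mm more and release.

Emit:
servo_tool(commands=[0,0,0.001,0,0,0,0.03,0,0,0.001,0,0,0,0.03,0,0,0.001,0,0,0,0.065,0,0,0.001,0,0,0,0.065,0,0,0.001,0,0,0,0.065,0,0,-0.03,0,0,0,0.065,0,0,-0.08,0,0,0,0.07,0,0,-0.12,0,0,0,0.07,0,0,-0.14,0,0,0,0.07,0,0,-0.14,0,0,0,0.07])

```text
time: 8.9
tool_pos: [0.6124, 0.1037, 0.2154]
ee_rot: [3.136, -0.001, 1.514]
wrist_force: [-0.2, 1.1, -0.1]
width: 0.0698
finger_force: 0.0
```

```bash
python3 -c "
from h import *
print(rows([.4055,.366,.2],.248))"
```

```text
(array([ 0.25  , -0.2217,  0.0143]), array([ 0.3, -0.2, 72.5]))
```

Emit:
servo_tool(commands=[0.03,-0.027,0,0,0,9,0.08,0.06,-0.054,0,0,0,18,0.08,0.09,-0.081,0,0,0,27,0.08,0.125,-0.108,0,0,0,36,0.08,0.155,-0.135,0,0,0,45,0.08,0.185,-0.162,0,0,0,54,0.08,0.215,-0.19,0,0,0,63,0.08,0.25,-0.2215,0.014,0,0,72.5,0.08,0.25,-0.2215,0.014,0,0,72.5,0.08])

```text
time: 10.02
tool_pos: [0.4013, 0.3669, 0.1953]
ee_rot: [3.14, 0.005, 0.253]
wrist_force: [1.2, 0.0, 0.3]
width: 0.08
finger_force: 0.0
```

```bash
python3 m2.py .6107,.1044 n3; python3 -c "
from h import *
print(rows([.406,.366,.061],.248))"
```

```text
.6107,.1044 (array([0.6111, 0.1044, 0.1028]), np.float64(0.09))
(array([ 0.0024, -0.0003,  0.136 ]), array([0.1, 0.1, 0.1]))
```

Emit:
servo_tool(commands=[0.002,0,0.05,0,0,0,0.08,0.002,0,0.1,0,0,0,0.08,0.002,0,0.125,0,0,0,0.08,0.002,0,0.135,0,0,0,0.08,0.002,0,0.135,0,0,0,0.08,0.002,0,0.135,0,0,0,0.03,0.002,0,0.135,0,0,0,0.03,0.002,0,0.135,0,0,0,0.03,0.002,0,0.135,0,0,0,0.03,0.002,0,0.135,0,0,0,0.03])

```text
time: 11.38
tool_pos: [0.4063, 0.3666, 0.0636]
ee_rot: [-3.141, -0.0, 0.248]
wrist_force: [-0.7, 1.5, 1.0]
width: 0.0358
finger_force: 29.9
```

```bash
python3 -c "
from h import *
print(rows([.6059,.02,.211],1.514))"
```

```text
(array([ 0.1083,  0.3849, -0.1475]), array([ -0. ,  -0. , -72.5]))
```

Emit:
servo_tool(commands=[0,0,-0.03,0,0,0,0.03,0,0,-0.08,0,0,0,0.03,0,0.02,-0.13,0,0,-9,0.03,0.015,0.06,-0.147,0,0,-18,0.03,0.03,0.11,-0.147,0,0,-27,0.03,0.045,0.16,-0.147,0,0,-36,0.03,0.06,0.21,-0.147,0,0,-46,0.03,0.075,0.265,-0.147,0,0,-56,0.03,0.09,0.32,-0.147,0,0,-65,0.03,0.108,0.37,-0.147,0,0,-72.5,0.03])

```text
time: 12.62
tool_pos: [0.6019, 0.0324, 0.2088]
ee_rot: [-3.139, 0.0, 1.518]
wrist_force: [0.8, 0.9, -3.8]
width: 0.036
finger_force: 29.9
```

Emit:
servo_tool(commands=[0,0.015,0,0,0,0,0.03,0,0.015,0,0,0,0,0.03,0,0.015,0,0,0,0,0.03])

```text
time: 13.0
tool_pos: [0.6159, 0.0339, 0.2095]
ee_rot: [-3.139, -0.0, 1.514]
wrist_force: [-0.4, 0.4, -3.9]
width: 0.0354
finger_force: 30.0
```

```bash
python3 -c "
from h import *
print(rows([.6059,.02,.0755],1.514))"
```

```text
(array([-0.0145, -0.0089,  0.134 ]), array([-0.1, -0. ,  0. ]))
```

Emit:
servo_tool(commands=[-0.0145,-0.009,0.0,0,0,0,0.03,-0.0145,-0.009,0.03,0,0,0,0.03,-0.0145,-0.009,0.07,0,0,0,0.03,-0.0145,-0.009,0.1,0,0,0,0.03,-0.0145,-0.009,0.115,0,0,0,0.03,-0.0145,-0.009,0.125,0,0,0,0.03,-0.0145,-0.009,0.131,0,0,0,0.03,-0.0145,-0.009,0.134,0,0,0,0.03,-0.0145,-0.009,0.135,0,0,0,0.03])

```text
time: 14.12
tool_pos: [0.6075, 0.0193, 0.0761]
ee_rot: [3.14, 0.0, 1.514]
wrist_force: [0.4, -1.0, -3.7]
width: 0.0358
finger_force: 30.0
```

```bash
python3 -c "
from h import *
print(rows([.6059,.02,.0755],1.514))"
```

```text
(array([ 0.0006, -0.0016,  0.0006]), array([ 0.1,  0. , -0. ]))
```

Emit:
servo_tool(commands=[0,-0.001,0.001,0,0,0,0.03,0,-0.001,0.001,0,0,0,0.06,0,-0.001,0.001,0,0,0,0.065,0,-0.001,0.001,0,0,0,0.065,0,0,-0.03,0,0,0,0.065,0,0,-0.08,0,0,0,0.065,0,0,-0.14,0,0,0,0.065,-0.02,-0.05,-0.18,0,0,5,0.03,-0.05,-0.1,-0.19,0,0,15,0,-0.1,-0.13,-0.19,0,0,25,0])

```text
time: 15.38
tool_pos: [0.4707, -0.073, 0.2685]
ee_rot: [3.136, -0.001, 1.074]
wrist_force: [0.8, -0.9, -0.6]
width: 0.0381
finger_force: 0.0
```

```bash
python3 -c "
from h import *
print(rows([.36,-.36,.27],.9))"
```

```text
(array([-0.305 ,  0.0394, -0.0017]), array([ 0.3, -0.1, 10. ]))
```

Emit:
servo_tool(commands=[-0.06,0.008,0,0,0,10,0,-0.12,0.016,0,0,0,10,0,-0.18,0.024,0,0,0,10,0,-0.24,0.032,0,0,0,10,0,-0.3,0.04,0,0,0,10,0])

```text
time: 16.0
tool_pos: [0.3637, -0.3579, 0.2662]
ee_rot: [3.14, 0.0, 0.903]
wrist_force: [1.0, 0.1, 0.4]
width: 0.0005
finger_force: 0.0
```

```bash
python3 m2.py .6107,.1044 .6059,.02 n4; python3 - <<'E'
import cv2,numpy as np
f=lambda n,x,y,w,h,k:cv2.resize(cv2.imread(f'pics/n4_{n}.png')[y:y+h,x:x+w],None,fx=k,fy=k,interpolation=cv2.INTER_CUBIC)
cv2.imwrite('pics/n4.png',np.hstack([f('top',230,135,125,140,3.2),f('side',190,130,120,140,3.2)]))
E
```

```text
.6107,.1044 (array([0.6111, 0.1046, 0.1042]), np.float64(0.19))
.6059,.02 (array([0.6055, 0.0181, 0.1048]), np.float64(0.07))
```

View pics/n4.png

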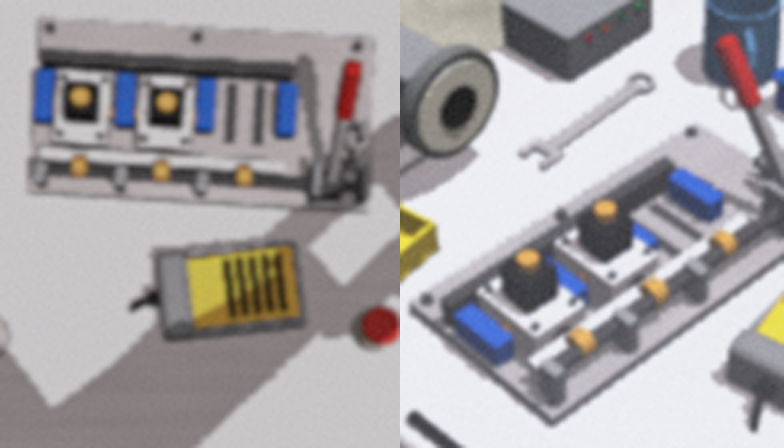

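Both valves stand flat between the dividers in nests 1 and 2, and the lever is up. In the crop the grip is at about (348,90).

```bash
python3 - <<'E'
from h import *
pt=[]
for n,c in(('top',CT),('side',CS)):
    h=cv2.cvtColor(cv2.imread(f'pics/n4_{n}.png'),cv2.COLOR_BGR2HSV); m=(((h[...,0]<8)|(h[...,0]>172))&(h[...,1]>130)&(h[...,2]>60)).astype(np.uint8)
    k,l,st,ce=cv2.connectedComponentsWithStats(m); q=proj(c,[[.606,-.157,.153]])[0]; i=min(range(1,k),key=lambda i:np.hypot(*(ce[i]-q))+(st[i,4]<15)*99); print(st[i],ce[i]); pt.append(ce[i])
print(tri(*pt))
print(rows([.592,-.158,.27],-.057))
E
```

```text
[336 155   7  17  73] [338.54794521 162.90410959]
[290 141  12  22 111] [295.71171171 151.02702703]
(array([ 0.60448474, -0.15492521,  0.15794934]), np.float64(0.28072889603976137))
(array([ 0.3021,  0.0526, -0.0058]), array([ 0. ,  0.1, 54.5]))
```

Emit:
servo_tool(commands=[0.05,0.01,-0.006,0,0,9,0,0.1,0.02,-0.006,0,0,18,0,0.15,0.03,-0.006,0,0,27,0,0.2,0.04,-0.006,0,0,36,0,0.25,0.047,-0.006,0,0,45,0,0.306,0.053,-0.006,0,0,54.5,0,0.306,0.053,-0.006,0,0,54.5,0,0.306,0.053,-0.006,0,0,54.5,0])

```text
time: 17.1
tool_pos: [0.5956, -0.1484, 0.2716]
ee_rot: [3.141, 0.0, -0.047]
wrist_force: [-0.1, 0.1, 0.4]
width: 0.0006
finger_force: 0.0
```

```bash
python3 -c "
from h import *
print(rows([.598,-.156,.178],-.057))"
```

```text
(array([0.0028, 0.0074, 0.0936]), array([0. , 0. , 0.6]))
```

Emit:
servo_tool(commands=[0.003,0.007,0.05,0,0,0.5,0,0.003,0.007,0.09,0,0,0.5,0,0.003,0.007,0.1,0,0,0.5,0,0.012,0.007,0.107,0,0,0.5,0,0.02,0.007,0.114,0,0,0.5,0,0.03,0.007,0.123,0,0,0.5,0,0.038,0.007,0.132,0,0,0.5,0,0.045,0.007,0.142,0,0,0.5,0,0.052,0.007,0.153,0,0,0.5,0,0.055,0.007,0.163,0,0,0.5,0])

```text
time: 18.35
tool_pos: [0.6523, -0.1583, 0.1082]
ee_rot: [-3.141, -0.004, -0.057]
wrist_force: [0.2, 0.8, -1.0]
width: 0.0006
finger_force: 0.0
```

Emit:
servo_tool(commands=[0.003,0,0.01,0,0,0,0,0.005,0,0.018,0,0,0,0,0.005,0,0.018,0,0,0,0])

```text
time: 18.73
tool_pos: [0.655, -0.1584, 0.0891]
ee_rot: [-3.141, 0.002, -0.057]
wrist_force: [-0.1, 0.0, -0.4]
width: 0.0005
finger_force: 0.0
```

```bash
python3 m2.py n5; python3 - <<'E'
import cv2,numpy as np
f=lambda n,x,y,w,h,k:cv2.resize(cv2.imread(f'pics/n5_{n}.png')[y:y+h,x:x+w],None,fx=k,fy=k,interpolation=cv2.INTER_CUBIC)
cv2.imwrite('pics/n5.png',np.hstack([f('top',290,120,80,110,4),f('side',230,120,110,110,4)]))
E
```

```text
(no output)
```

View pics/n5.png

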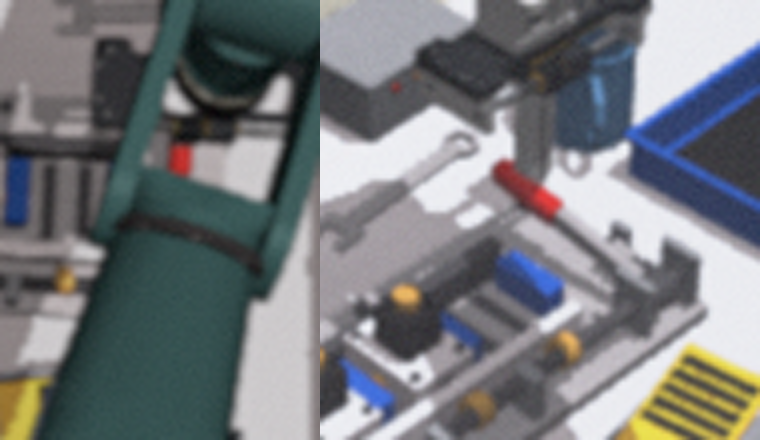

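The lever now looks low, with its grip at about side px (282,167). I'll lift away and check that it latched while heading to the pedal.

Emit:
servo_tool(commands=[0,0,-0.05,0,0,0,0,0,0,-0.1,0,0,0,0,-0.05,0,-0.12,0,0,0,0,-0.1,-0.015,-0.12,0,0,0,0,-0.15,-0.03,-0.1,0,0,0,0,-0.19,-0.045,-0.08,0,0,0,0,-0.228,-0.06,-0.05,0,0,0,0,-0.228,-0.06,-0.03,0,0,0,0,-0.228,-0.06,-0.03,0,0,0,0])

```text
time: 19.95
tool_pos: [0.43, -0.0854, 0.1198]
ee_rot: [-3.141, 0.001, -0.057]
wrist_force: [-0.1, -0.6, 0.2]
width: 0.0004
finger_force: 0.0
```

```bash
python3 m2.py .6107,.1044 .6059,.02 n6;  python3 - <<'E'
from h import *
pt=[]
for n,c in(('top',CT),('side',CS)):
    im=cv2.imread(f'pics/n6_{n}.png');h=cv2.cvtColor(im,cv2.COLOR_BGR2HSV); m=(((h[...,0]<8)|(h[...,0]>172))&(h[...,1]>130)&(h[...,2]>60)).astype(np.uint8)
    k,l,st,ce=cv2.connectedComponentsWithStats(m); q=proj(c,[[.655,-.157,.065]])[0]; i=min(range(1,k),key=lambda i:np.hypot(*(ce[i]-q))+(st[i,4]<15)*99); print(st[i],ce[i],q); pt.append(ce[i])
print(tri(*pt)); print(rows([.428,-.086,.075],-.057))
f=lambda n,x,y,w,h,k:cv2.resize(cv2.imread(f'pics/n6_{n}.png')[y:y+h,x:x+w],None,fx=k,fy=k,interpolation=cv2.INTER_CUBIC)
cv2.imwrite('pics/n6.png',np.hstack([f('top',230,120,120,140,3.2),f('side',190,120,130,140,3.2)]))
E
```

```text
.6107,.1044 (array([0.6203, 0.1049, 0.103 ]), np.float64(0.19))
.6059,.02 (array([0.6153, 0.0181, 0.1026]), np.float64(0.19))
[332 144   6  19  89] [334.92134831 153.37078652] [334.42973057 154.56243956]
[274 160  16  14  86] [281.29069767 166.53488372] [282.60757937 168.78464374]
(array([ 0.65863644, -0.1569096 ,  0.07142437]), np.float64(0.42248327340075775))
(array([-0.0042,  0.0001,  0.0469]), array([ 0. , -0.1, -0. ]))
```

View pics/n6.png

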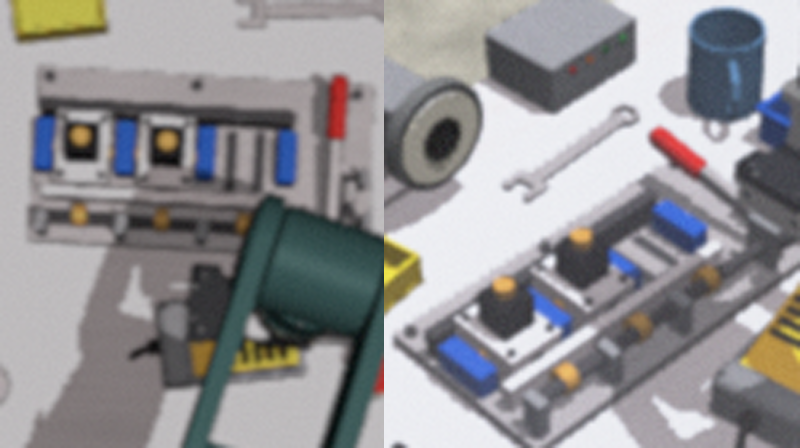

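The valves have moved about 9.5 mm to +x against the fence and the lever is latched, with the grip at z≈0.07. Now I'll press the pedal.

Emit:
servo_tool(commands=[-0.002,0,0.03,0,0,0,0,-0.002,0,0.05,0,0,0,0,-0.002,0,0.056,0,0,0,0,-0.002,0,0.062,0,0,0,0,-0.002,0,0.067,0,0,0,0,-0.002,0,0.07,0,0,0,0,-0.002,0,0.07,0,0,0,0])

```text
time: 20.92
tool_pos: [0.4309, -0.0886, 0.0545]
ee_rot: [3.136, -0.003, -0.058]
wrist_force: [-5.1, -5.0, 11.8]
width: 0.0006
finger_force: 5.5
```

Emit:
servo_tool(commands=[0,0,0.002,0,0,0,0,0,0,0.003,0,0,0,0,0,0,0.003,0,0,0,0])

```text
time: 21.3
tool_pos: [0.431, -0.0887, 0.0527]
ee_rot: [3.135, -0.003, -0.057]
wrist_force: [-7.8, -3.4, 16.5]
width: 0.0004
finger_force: 8.2
```

Emit:
servo_tool(commands=[0,0,0.002,0,0,0,0,0,0,0.003,0,0,0,0,0,0,0.003,0,0,0,0,0,0,0.003,0,0,0,0])

```text
time: 21.8
tool_pos: [0.4311, -0.0887, 0.0523]
ee_rot: [3.135, -0.004, -0.057]
wrist_force: [-13.7, -1.0, 30.2]
width: 0.0008
finger_force: 14.8
```

Emit:
servo_tool(commands=[0,0,-0.03,0,0,0,0,0,0,-0.08,0,0,0,0.042,0.04,0,-0.13,0,0,0,0.042,0.08,0.01,-0.15,0,0,0,0.042,0.13,0.025,-0.15,0,0,0,0.042,0.18,0.04,-0.14,0,0,0,0.042,0.231,0.055,-0.12,0,0,0,0.042,0.231,0.055,-0.1,0,0,0,0.042,0.231,0.055,-0.1,0,0,0,0.042])

```text
time: 22.92
tool_pos: [0.6555, -0.1534, 0.1422]
ee_rot: [-3.14, 0.005, -0.057]
wrist_force: [-0.1, -0.5, -0.3]
width: 0.0421
finger_force: 0.0
```

```bash
python3 -c "
from h import *
print(rows([.6595,-.157,.056],-.057))"
```

```text
(array([0.0046, 0.0035, 0.0861]), array([-0.1,  0.3, -0. ]))
```

Emit:
servo_tool(commands=[0.003,0.003,0.03,0,0,0,0.042,0.003,0.003,0.06,0,0,0,0.042,0.003,0.003,0.08,0,0,0,0.042,0.003,0.003,0.086,0,0,0,0.042,0.003,0.003,0.086,0,0,0,0.042,0.003,0.003,0.086,0,0,0,0.01,0.003,0.003,0.086,0,0,0,0.01,0.003,0.003,0.086,0,0,0,0.01,0.003,0.003,0.086,0,0,0,0.01])

```text
time: 24.05
tool_pos: [0.66, -0.1587, 0.0596]
ee_rot: [3.139, -0.002, -0.058]
wrist_force: [-0.3, -5.6, 2.4]
width: 0.0198
finger_force: 30.0
```

Emit:
servo_tool(commands=[-0.002,0,-0.01,0,0,0,0.01,-0.004,0,-0.018,0,0,0,0.01,-0.007,0,-0.027,0,0,0,0.01,-0.011,0,-0.036,0,0,0,0.01,-0.016,0,-0.045,0,0,0,0.01,-0.021,0,-0.053,0,0,0,0.01,-0.028,0,-0.061,0,0,0,0.01,-0.033,0,-0.068,0,0,0,0.01,-0.041,0,-0.075,0,0,0,0.01,-0.0475,0,-0.081,0,0,0,0.01])

```text
time: 25.3
tool_pos: [0.6108, -0.1559, 0.1389]
ee_rot: [3.139, 0.002, -0.059]
wrist_force: [-2.1, -7.4, -2.8]
width: 0.02
finger_force: 30.0
```

Emit:
servo_tool(commands=[-0.003,0,-0.003,0,0,0,0.01,-0.003,0,-0.003,0,0,0,0.01])

```text
time: 25.55
tool_pos: [0.6074, -0.1557, 0.1416]
ee_rot: [3.139, 0.004, -0.059]
wrist_force: [-2.4, -6.0, -1.5]
width: 0.0193
finger_force: 30.0
```

Emit:
servo_tool(commands=[0,0,0,0,0,0,0.045,0,0,0,0,0,0,0.045,0,0,0,0,0,0,0.045,0,0,-0.04,0,0,0,0.045,0,0,-0.09,0,0,0,0.045,0,0,-0.13,0,0,0,0.045,-0.05,0.04,-0.13,0,0,-8,0.05,-0.1,0.08,-0.13,0,0,-18,0.06,-0.15,0.12,-0.13,0,0,-28,0.07,-0.2,0.16,-0.13,0,0,-38,0.07])

```text
time: 26.8
tool_pos: [0.4091, -0.296, 0.2728]
ee_rot: [3.141, -0.0, 0.599]
wrist_force: [0.5, -0.6, 0.0]
width: 0.0695
finger_force: 0.0
```

```bash
python3 m2.py .6203,.1049 .6153,.0181 n7;  python3 - <<'E'
from h import *
f=lambda n,x,y,w,h,k:cv2.resize(cv2.imread(f'pics/n7_{n}.png')[y:y+h,x:x+w],None,fx=k,fy=k,interpolation=cv2.INTER_CUBIC)
cv2.imwrite('pics/n7.png',np.hstack([f('top',230,120,120,140,3.2),f('side',190,120,130,140,3.2)]))
E
```

```text
.6203,.1049 (array([0.6204, 0.1048, 0.1036]), np.float64(0.25))
.6153,.0181 (array([0.6155, 0.018 , 0.1028]), np.float64(0.17))
```

View pics/n7.png

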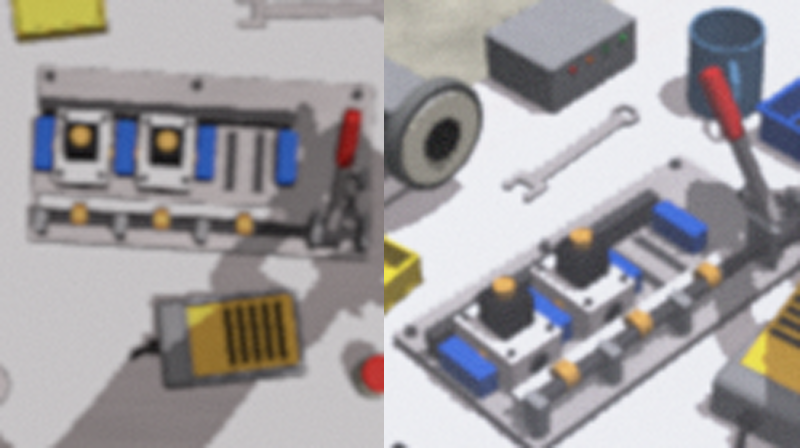

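Valves are unmoved, the lever is up and the pedal is up. Next I'll transfer them to the blue tray.

```bash
python3 -c "
from h import *
print(rows([.6155,.018,.26],1.514))"
```

```text
(array([ 0.3487, -0.1473,  0.0126]), array([  0. ,   0.1, -53.1]))
```

Emit:
servo_tool(commands=[0.055,-0.023,0,0,0,-9,0.065,0.11,-0.046,0,0,0,-18,0.065,0.165,-0.07,0,0,0,-27,0.065,0.22,-0.093,0,0,0,-36,0.065,0.275,-0.116,0,0,0,-45,0.065,0.33,-0.14,0.01,0,0,-53,0.065,0.3487,-0.147,0.0126,0,0,-53,0.065,0.3487,-0.147,0.0126,0,0,-53,0.065])

```text
time: 27.9
tool_pos: [0.6178, 0.0228, 0.2589]
ee_rot: [-3.14, 0.0, 1.519]
wrist_force: [0.1, 0.7, 0.4]
width: 0.0652
finger_force: 0.0
```

```bash
python3 -c "
from h import *
print(rows([.6155,.018,.074],1.514))"
```

```text
(array([-0.0049, -0.0017,  0.1849]), array([-0.1,  0. ,  0.3]))
```

Emit:
servo_tool(commands=[-0.004,-0.002,0.05,0,0,0,0.065,-0.004,-0.002,0.1,0,0,0,0.065,-0.004,-0.002,0.15,0,0,0,0.065,-0.004,-0.002,0.178,0,0,0,0.065,-0.004,-0.002,0.185,0,0,0,0.065,-0.004,-0.002,0.185,0,0,0,0.065,-0.004,-0.002,0.185,0,0,0,0.03,-0.004,-0.002,0.185,0,0,0,0.03,-0.004,-0.002,0.185,0,0,0,0.03,-0.004,-0.002,0.185,0,0,0,0.03])

```text
time: 29.15
tool_pos: [0.6157, 0.0174, 0.0757]
ee_rot: [3.141, 0.0, 1.518]
wrist_force: [0.2, -0.2, 2.6]
width: 0.0359
finger_force: 30.0
```

Emit:
servo_tool(commands=[0,0,-0.02,0,0,0,0.03,0,0,-0.06,0,0,0,0.03,0,0,-0.11,0,0,0,0.03,0,0,-0.16,0,0,0,0.03,-0.01,0,-0.21,0,0,0,0.03,-0.05,0,-0.22,0,0,0,0.03,-0.1,0,-0.22,0,0,0,0.03,-0.15,-0.005,-0.22,0,0,0,0.03,-0.2,-0.01,-0.22,0,0,0,0.03,-0.25,-0.01,-0.22,0,0,0,0.03])

```text
time: 30.4
tool_pos: [0.5913, -0.233, 0.2933]
ee_rot: [-3.139, -0.001, 1.518]
wrist_force: [0.1, -0.0, -3.7]
width: 0.0352
finger_force: 30.0
```

Emit:
servo_tool(commands=[-0.05,-0.003,0,0,0,0,0.03,-0.1,-0.005,0,0,0,0,0.03,-0.138,-0.005,0,0,0,0,0.03,-0.138,-0.005,0.06,0,0,0,0.03,-0.138,-0.005,0.12,0,0,0,0.03,-0.138,-0.005,0.16,0,0,0,0.03,-0.138,-0.005,0.19,0,0,0,0.03,-0.138,-0.005,0.19,0,0,0,0.03])

```text
time: 31.4
tool_pos: [0.5772, -0.3672, 0.0989]
ee_rot: [-3.132, -0.006, 1.518]
wrist_force: [-0.7, -0.6, -3.5]
width: 0.0358
finger_force: 30.0
```

```bash
python3 -c "
from h import *
print(rows([.58,-.37,.0665],1.514))"
```

```text
(array([-0.0028,  0.0033,  0.0323]), array([-0.5, -0.4,  0.2]))
```

Emit:
servo_tool(commands=[0,0,0.015,0,0,0,0.03,0,0,0.026,0,0,0,0.03,0,0,0.032,0,0,0,0.03,0,0,0.033,0,0,0,0.03,0,0,0.033,0,0,0,0.03])

```text
time: 32.02
tool_pos: [0.58, -0.3695, 0.0724]
ee_rot: [3.141, 0.001, 1.518]
wrist_force: [-0.5, -0.4, -3.6]
width: 0.0356
finger_force: 30.0
```

Emit:
servo_tool(commands=[0,0,0.004,0,0,0,0.03,0,0,0.006,0,0,0,0.03,0,0,0.006,0,0,0,0.03])

```text
time: 32.4
tool_pos: [0.5796, -0.3692, 0.0656]
ee_rot: [-3.141, -0.0, 1.518]
wrist_force: [-0.5, -0.4, -3.6]
width: 0.0359
finger_force: 30.0
```

Emit:
servo_tool(commands=[0,0,0.001,0,0,0,0.03,0,0,0.002,0,0,0,0.03,0,0,0.002,0,0,0,0.03])

```text
time: 32.78
tool_pos: [0.5799, -0.3695, 0.0649]
ee_rot: [3.141, 0.001, 1.518]
wrist_force: [-1.1, 1.0, 0.1]
width: 0.0357
finger_force: 30.0
```

Emit:
servo_tool(commands=[0,0,0,0,0,0,0.065,0,0,0,0,0,0,0.065,0,0,0,0,0,0,0.065,0,0,-0.05,0,0,0,0.065,0,0,-0.1,0,0,0,0.065,0,0,-0.16,0,0,0,0.065,0.01,0,-0.21,0,0,0,0.065,0.06,0.002,-0.215,0,0,0,0.065,0.12,0.004,-0.215,0,0,0,0.065,0.18,0.006,-0.215,0,0,0,0.065])

```text
time: 34.02
tool_pos: [0.5954, -0.1885, 0.2792]
ee_rot: [3.141, 0.0, 1.517]
wrist_force: [0.7, 0.4, -0.1]
width: 0.0648
finger_force: 0.0
```

Emit:
servo_tool(commands=[0.06,0.002,0,0,0,0,0.065,0.12,0.004,0,0,0,0,0.065,0.18,0.006,0,0,0,0,0.065,0.24,0.008,0,0,0,0,0.065,0.296,0.009,0.03,0,0,0,0.065,0.296,0.009,0.05,0,0,0,0.065,0.296,0.009,0.05,0,0,0,0.065])

```text
time: 34.9
tool_pos: [0.619, 0.106, 0.2265]
ee_rot: [-3.137, 0.001, 1.519]
wrist_force: [-0.2, -0.9, -0.4]
width: 0.0652
finger_force: 0.0
```

```bash
python3 m2.py .58,-.37; python3 -c "
from h import *
print(rows([.6204,.1048,.074],1.514))"
```

```text
.58,-.37 (array([ 0.5797, -0.369 ,  0.0924]), np.float64(0.22))
(array([ 0.    , -0.    ,  0.1556]), array([0. , 0. , 0.2]))
```

Emit:
servo_tool(commands=[0,0,0.05,0,0,0,0.065,0,0,0.1,0,0,0,0.065,0,0,0.14,0,0,0,0.065,0,0,0.155,0,0,0,0.065,0,0,0.155,0,0,0,0.065,0,0,0.155,0,0,0,0.03,0,0,0.155,0,0,0,0.03,0,0,0.155,0,0,0,0.03,0,0,0.155,0,0,0,0.03,0,0,0.155,0,0,0,0.03])

```text
time: 36.25
tool_pos: [0.6206, 0.1053, 0.0751]
ee_rot: [3.14, -0.0, 1.518]
wrist_force: [-0.4, -0.6, 4.5]
width: 0.0356
finger_force: 30.0
```

Emit:
servo_tool(commands=[0,0,-0.02,0,0,0,0.03,0,0,-0.06,0,0,0,0.03,0,0,-0.11,0,0,0,0.03,0,0,-0.16,0,0,0,0.03,-0.01,0,-0.21,0,0,0,0.03,-0.05,-0.015,-0.22,0,0,0,0.03,-0.1,-0.035,-0.22,0,0,0,0.03,-0.15,-0.055,-0.22,0,0,0,0.03,-0.2,-0.075,-0.22,0,0,0,0.03,-0.25,-0.09,-0.22,0,0,0,0.03])

```text
time: 37.5
tool_pos: [0.5154, -0.1408, 0.2938]
ee_rot: [-3.14, -0.0, 1.518]
wrist_force: [0.6, -0.1, -3.3]
width: 0.036
finger_force: 30.0
```

Emit:
servo_tool(commands=[-0.05,-0.018,0,0,0,0,0.03,-0.1,-0.036,0,0,0,0,0.03,-0.15,-0.055,0,0,0,0,0.03,-0.2,-0.072,0,0,0,0,0.03,-0.235,-0.085,0,0,0,0,0.03,-0.235,-0.085,0.05,0,0,0,0.03,-0.235,-0.085,0.11,0,0,0,0.03,-0.235,-0.085,0.16,0,0,0,0.03,-0.235,-0.085,0.19,0,0,0,0.03,-0.235,-0.085,0.19,0,0,0,0.03])

```text
time: 38.75
tool_pos: [0.4174, -0.3676, 0.1001]
ee_rot: [-3.135, -0.006, 1.518]
wrist_force: [-0.0, 0.6, -3.3]
width: 0.0356
finger_force: 30.0
```

```bash
python3 -c "
from h import *
print(rows([.42,-.37,.0648],1.514))"
```

```text
(array([-0.0025,  0.0029,  0.0353]), array([-0.4, -0.4,  0.2]))
```

Emit:
servo_tool(commands=[0,0,0.015,0,0,0,0.03,0,0,0.028,0,0,0,0.03,0,0,0.035,0,0,0,0.03,0,0,0.038,0,0,0,0.03,0,0,0.039,0,0,0,0.03,0,0,0.039,0,0,0,0.03])

```text
time: 39.5
tool_pos: [0.4198, -0.37, 0.0653]
ee_rot: [3.141, 0.001, 1.518]
wrist_force: [-0.4, 0.8, -4.5]
width: 0.0358
finger_force: 30.0
```

Emit:
servo_tool(commands=[0,0,0.001,0,0,0,0.03,0,0,0.002,0,0,0,0.03,0,0,0.002,0,0,0,0.065,0,0,0.002,0,0,0,0.065,0,0,0.002,0,0,0,0.065,0,0,-0.05,0,0,0,0.065,0,0,-0.1,0,0,0,0.065,0,0,-0.16,0,0,0,0.065,0.03,0,-0.21,0,0,0,0.065,0.08,0,-0.21,0,0,0,0.065])

```text
time: 40.75
tool_pos: [0.4253, -0.2913, 0.2806]
ee_rot: [3.133, 0.007, 1.515]
wrist_force: [0.2, 1.0, -0.2]
width: 0.0652
finger_force: 0.0
```

Emit:
servo_tool(commands=[0.06,0,0,0,0,0,0.065,0.12,0,0,0,0,0,0.065,0.18,0,0,0,0,0,0.065,0.24,0,0,0,0,0,0.065,0.3,0,0,0,0,0,0.065,0.36,0,0,0,0,0,0.065,0.36,0,0,0,0,0,0.065,0.36,0,0,0,0,0,0.065])

```text
time: 41.75
tool_pos: [0.4429, 0.0692, 0.2749]
ee_rot: [3.141, 0.001, 1.518]
wrist_force: [-0.4, -0.3, 0.9]
width: 0.0649
finger_force: 0.0
```

```bash
python3 m2.py .58,-.37 .42,-.37 n8; python3 - <<'E'
import cv2,numpy as np
f=lambda n,x,y,w,h,k:cv2.resize(cv2.imread(f'pics/n8_{n}.png')[y:y+h,x:x+w],None,fx=k,fy=k,interpolation=cv2.INTER_CUBIC)
cv2.imwrite('pics/n8.png',np.hstack([f('top',280,120,160,170,2.5),f('side',240,120,156,170,2.5)]))
E
```

```text
.58,-.37 (array([ 0.5792, -0.3688,  0.0928]), np.float64(0.26))
.42,-.37 (array([ 0.4194, -0.37  ,  0.0936]), np.float64(0.19))
```

View pics/n8.png

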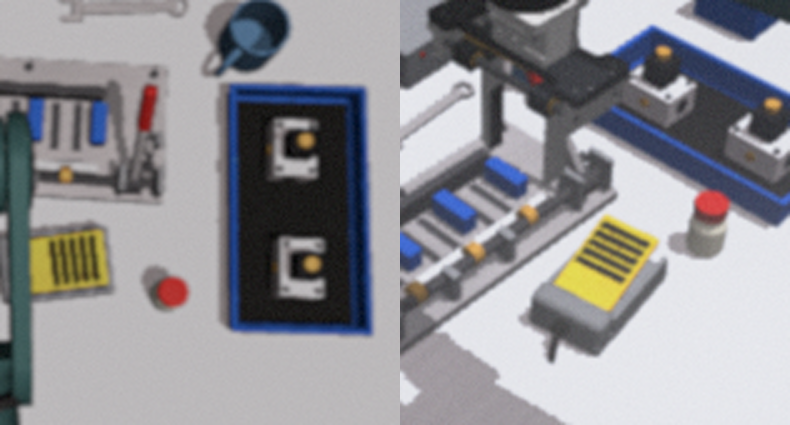

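Both valves stand upright in the blue tray (crop (295,148) and (302,268)), the lever and pedal are up, and the arm is clear, so I'm handing in.

```bash
python3 -c "
from bench import close_job
print(close_job())"
```

```text
the job is handed in; nothing more can be done
None
```

I handed the job in after about 42 s of robot time: both valves (only two were present) were clamped, the camera fired, and they now stand upright in the blue tray with the lever and pedal up; the hand-in call gave no verdict.

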